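# Wind the flash reflector carriage up to its stop

## Task

The flash reflector was wound back for a lamp change. Turn the handwheel of the winder that carries the black dish-shaped reflector clockwise (seen from above) by its crank knob until the reflector's carriage touches the stop block at the end of its rails, then let go. Move the carriage only through its handwheel, never by touching it, and leave the other winder, which carries the lamp socket, as it is set.

Things in the scene. Friction and masses are not known exactly. Their poses are not given: they have to be found in the camera images.
- winder: Fixed winder with the reflector: base plate 350 x 120 x 12 mm. Origin on the work surface under the handwheel's vertical axis; x runs along the rails to the stop (plate x -65 to +285), z up. Spoked wheel 102 mm wide, rim top 64 mm up. A like winder beside it (sides may swap) carries a white ceramic lamp socket, 34 mm round, instead. Heights are above the work surface.
- crank (a point): Middle of the upright crank knob on that wheel: black cylinder, diameter 20 mm, 66 to 110 mm above the work surface; this point is 90 mm up on its axis, 45 mm from the wheel's axis. It spins freely on its pin, so a gripper can hold it at a fixed heading and lead it round. Turning takes about 1 N at the knob; wheel and carriage stay where they are left.
- carriage (a joint): Travel of that winder's carriage (60 x 90 x 18 mm, under a black reflector dish 72 mm wide, rim 74 mm up) in m: 0 wound back, 0.060 when its nose touches the stop, a steel block with its near face at x = 250 mm in the winder's frame, top 58 mm up. Clockwise from above drives it to the stop, 8 mm per rad; 0.6 to 1.2 turns are needed; there the wheel is blocked hard.
- other_crank (a point): Middle of the same crank knob on the other winder (the one with the lamp socket); not to be moved.

How it is judged:
By the outcome, as a careful person would: the job done as asked, in the order asked, and still so for the second after the job is handed in, with the robot touching nothing.
It also fails if it takes over 54 s, if anything falls off the work surface, if the arm or the gripper's body presses on something with over 40 N, if the wrist force passes 120 N, or if a joint passes its speed limit or range.

## Robot

A 6-joint arm with a two-finger parallel gripper is mounted at the origin on the work surface. World frame = base frame: x ahead of the robot, y to its left, z up, the work surface at z = 0. Lengths are in mm, angles in rad, forces in N, time in s.
With the tool pointing down it reaches from about 375 to 975 mm from the base axis. Payload 3.8 kg.
Tool frame: the origin (TCP) lies at the very end of the fingers, on their centre line; the grasp point (between the pads) lies 19 mm behind it; z points along the fingers, y is the line along which they close (so a half turn about z gives the same grasp; the last joint's range is limited). The gripper opens to 85 mm and grips with 20 to 120 N. Pads are 22 mm wide; open, the fingers measure 114 mm over their backs; the gripper's body (76 mm by 85 mm) begins 54 mm behind the grasp point. The pads swing forward as they close: fully open they stand 13 mm farther back than shut.
Start: joints at [-1.176, 0.264, 1.604, -0, 1.274, -0.037], TCP at [282.486, -613.041, 231.28] pointing down, gripper open.
Joint ranges: [-2.63, 2.63], [-0.94, 2.18], [0.31, 2.57], [-1.31, 4.45], [0, 2.66], [-2.55, 2.55]. Speed limits (rad/s): [2.57, 2.57, 3.14, 3.14, 3.14, 3.14].

## Interface

Orientations are given as a unit quaternion [x, y, z, w].
In Python, from workcell import robot gives the robot as it stands. The module is installed in compiled form; this text tells all that it offers.
- The arm moves only by the shell command python3 -m creep 'ROWS' [FORCE]. ROWS is JSON, a list of rows, each a list of 3 entries, a list of its own where there are three numbers: the finger opening in mm, from 0 to 85.4, then the shift along the tool's x, y, z in mm, then the turn, a rotation vector about the tool's x, y, z in rad. A call has 1 to 12 rows; each row shifts and turns the commanded pose from where the row before left it, along the tool's axes as they then stand; what a row does not reach is not made up. A row lasts 1/12 s, in which the tool goes at most 41.7 mm and 7.16 degrees, less where a joint would pass 70% of its speed; a pose out of reach is approached as far as the arm can. A call with a gripper value outside its range is refused whole. The fingers move at their own pace and stop on an object; FORCE is the grip in N (left out, the last holds). Time passes only in rows, so rows that do not move let the fingers close. It gives the time, the measured TCP pose, the force, the opening and the grip force at its end, in the units of the state.
- robot.observe(): the state, without advancing time (a new reading comes with each control period).
- robot.capture(name): name is "side" or "top" or "wrist"; returns the picture (400x640x3 uint8, red, green, blue); there is no depth.
- robot.camera_params(name): a dict with "intrinsics" (3x3 intrinsics, pixels), "dist" ([k1, k2, p1, p2, k3] as OpenCV has them; the pictures are not rectified), "rvec" (rotation vector, rad) and "tvec" (3), from world to camera coordinates, as OpenCV has them; the wrist camera has in their place "T_tool_cam" (4x4, takes a point from camera to tool coordinates, whose origin is the TCP and whose axes are the flange's). Camera axes: x right, y down, z forward; pixel columns grow to the right and rows downward; lengths in mm; the calibration is good to about 2 mm. A picture is of the moment at which its call begins: read the wrist's pose just before it. camera_params takes no time and is no camera call.
- robot.hand_in(): hands the job in; it is judged then, once.
Trained networks look in the newest picture that a camera, given by its name, has taken for a name from the list of things; names that differ only in an ending like _2 or _b are one class to them, and where a whole thing is asked for, a point or a joint stands for the part that bears it (a point fixed in the world has none). Each returns a list of dicts, best first, with "conf" (0 to 1); they miss things now and then, are a little off and sometimes report something else, mostly with a low value. They report only what shows in the picture. A call takes as long as a camera call.
- robot.boxes_of(label, camera): "bbox" ([centre column, centre row, width, height] in pixels, round what is visible of it).
The state is a dict: "t": time; "joints": joint angles; "joint_vel": joint speeds; "joint_torque": joint torques, N m; "tool_pos": TCP position; "orientation": TCP orientation; "wrist_force": force on the tool from outside, world axes, zero at the start; "wrist_torque": the same for the moment, N m; "width": finger opening in mm; "grip_force": force on a finger pad.
Only numpy, scipy, OpenCV 4.12 (cv2) and the standard library are available. Lean on these libraries where they do the work, as an engineer would, in place of code of your own. Each camera call takes 0.05 s, during which the arm holds its last target. There are 200 camera calls.

## Working session

There is one attempt and no reset: what is moved stays moved. The work goes in short steps, Python scripts to look and compute and a shell command to move; the robot and the scene stay as the last step left them, time stands still between calls to the robot, and variables do not carry over. Pictures are saved under pics/ and viewed, at most 10 in all, crops included, and the job is handed in when it is done.

```bash
mkdir -p pics; python3 - <<'E'
from workcell import robot
import cv2,numpy as np
s=robot.observe();print(s)
ims=[]
for c in("top","side"):
    im=robot.capture(c);cv2.imwrite(f"pics/{c}0.png",im[:,:,::-1])
    p=robot.camera_params(c)
    print(c,p)
    for l in("winder","crank","carriage","other_crank"):
        print(l,[(np.round(b["bbox"]).tolist(),round(b["conf"],2)) for b in robot.boxes_of(l,c)])
print(robot.camera_params("wrist"))
E
```

```text
{'t': 0.0, 'joints': array([-1.17592154e+00,  2.64756916e-01,  1.60540176e+00, -2.70803079e-05,
        1.27369695e+00, -3.68980761e-02]), 'joint_vel': array([ 1.70457540e-03, -4.61036410e-04,  1.37130245e-04,  9.32409984e-04,
        8.20194886e-04, -8.79639233e-05]), 'joint_torque': array([ 1.45646700e-03, -5.15108836e+01, -3.67320371e+01, -1.72386308e-05,
        1.28930208e-02,  7.27019682e-06]), 'tool_pos': array([ 282.17978018, -612.36830425,  229.94450262]), 'orientation': array([ 9.76785415e-01,  2.14217117e-01, -2.14179088e-04, -1.11110666e-03]), 'wrist_force': array([ 0.12087346, -0.77472136,  0.88826248]), 'wrist_torque': array([ 0.00686405,  0.04502206, -0.01640972]), 'grip_force': 0.0, 'width': 85.76457087477438}
top {'intrinsics': array([[461.95016591,   0.        , 328.39281245],
       [  0.        , 461.95016591, 193.20581515],
       [  0.        ,   0.        ,   1.        ]]), 'dist': array([-0.12708816,  0.        ,  0.        ,  0.        ,  0.        ]), 'rvec': array([ 2.19456415, -2.16028286,  0.07997516]), 'tvec': array([  5.79069832, 626.42155433, 998.09171
[... 726 characters left out ...]
rriage [([255.0, 285.0, 80.0, 80.0], 0.59)]
other_crank [([404.0, 183.0, 51.0, 56.0], 0.67)]
{'intrinsics': array([[317.3664685 ,   0.        , 318.85751545],
       [  0.        , 317.3664685 , 194.85249489],
       [  0.        ,   0.        ,   1.        ]]), 'dist': array([-0.02453367,  0.        ,  0.        ,  0.        ,  0.        ]), 'T_tool_cam': array([[ 3.21002631e-05, -9.62373864e-01, -2.71728808e-01,
         6.91342872e+01],
       [ 9.99999888e-01,  1.59214458e-04, -4.45751684e-04,
        -8.71522637e-02],
       [ 4.72242925e-04, -2.71728764e-01,  9.62373761e-01,
        -1.42015255e+02],
       [ 0.00000000e+00,  0.00000000e+00,  0.00000000e+00,
         1.00000000e+00]])}
```

View pics/top0.png

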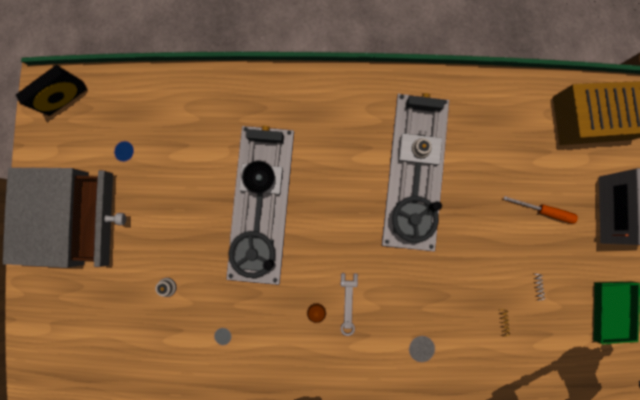

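View pics/side0.png

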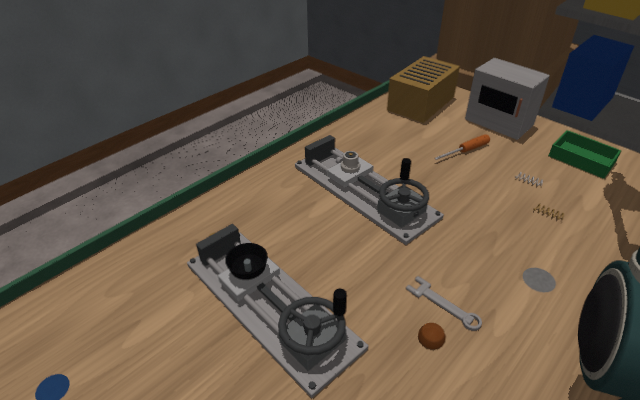

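The top view shows the reflector winder on the left, with its wheel at (252,254), knob at (269,265), dish at (259,177) and stop at (265,135). The lamp-socket winder is on the right. In the side view, the reflector winder's knob is at (340,302) and its wheel at (312,324).

```bash
cat > h.py <<'E'
from workcell import robot
import cv2,numpy as np
from scipy.spatial.transform import Rotation as R
def ray(c,uv,T=None):
    p=robot.camera_params(c)
    n=cv2.undistortPoints(np.array([[uv]],float),p["intrinsics"],p["dist"])[0,0]
    d=np.r_[n,1]
    if c=="wrist":
        s=robot.observe();M=R.from_quat(s["orientation"]).as_matrix();t=p["T_tool_cam"]
        return s["tool_pos"]+M@t[:3,3], M@t[:3,:3]@d
    M=cv2.Rodrigues(p["rvec"])[0];return -M.T@p["tvec"],M.T@d
def atz(c,uv,z):
    o,d=ray(c,uv);return o+d*(z-o[2])/d[2]
def tri(rs):
    A=0;b=0
    for o,d in rs:
        d=d/np.linalg.norm(d);P=np.eye(3)-np.outer(d,d);A=A+P;b=b+P@o
    return np.linalg.solve(A,b)
E
python3 - <<'E'
from h import *
np.set_printoptions(precision=1,suppress=True)
for n,uv,z in[("c1",(243,128),12),("c2",(293,131),12),("c3",(280,283),12),("c4",(228,279),12),("wheel",(252,254),62),("knobtop",(269,265),110),("dish",(258,177),74)]:print(n,atz("top",uv,z))
print("wheel side",atz("side",(312,324),62)); print("knobtop side",atz("side",(340,292),110))
print("knob tri",tri([ray("top",(269,265)),ray("side",(340,297))]))
E
```

```text
c1 [773.9 213.5  12. ]
c2 [768.1  98.6  12. ]
c3 [425.3 120.2  12. ]
c4 [431.3 237.2  12. ]
wheel [491.1 175.8  62. ]
knobtop [472.3 132.5 110. ]
dish [654.5 165.3  74. ]
wheel side [486.4 179.5  62. ]
knobtop side [471.1 135.5 110. ]
knob tri [471.5 134.4  97.1]
```

```bash
python3 -m creep '[[85,[0,0,0],[0,0,-0.114]],[85,[0,0,0],[0,0,-0.114]],[85,[0,0,0],[0,0,-0.114]],[85,[0,0,0],[0,0,-0.114]],[85,[0,0,0],[0,0,-0.114]],[85,[0,0,0],[0,0,-0.114]],[85,[0,0,0],[0,0,-0.114]],[85,[0,0,0],[0,0,-0.114]],[85,[0,0,0],[0,0,-0.114]],[85,[0,0,0],[0,0,-0.114]],[85,[0,0,0],[0,0,0]]]' 30
python3 -m creep '[[85,[38,10,0],[0,0,0]],[85,[38,10,0],[0,0,0]],[85,[38,10,0],[0,0,0]],[85,[38,10,0],[0,0,0]],[85,[38,10,0],[0,0,0]],[85,[38,10,0],[0,0,0]],[85,[38,10,0],[0,0,0]],[85,[38,10,0],[0,0,0]],[85,[38,10,0],[0,0,0]],[85,[38,10,0],[0,0,0]],[85,[38,10,0],[0,0,0]],[85,[0,0,0],[0,0,0]]]'
```

```text
t: 1.42
tool_pos: [282.5, -613.1, 231.4]
orientation: [0.706, 0.708, -0.0, 0.0]
wrist_force: [0.7, -0.1, -0.3]
width: 85.0
grip_force: 0.0
t: 2.42
tool_pos: [393.1, -189.1, 231.5]
orientation: [0.706, 0.708, 0.002, -0.001]
wrist_force: [-0.1, 0.0, 0.2]
width: 85.1
grip_force: 0.0
```

```bash
python3 -m creep '[[85,[36,8.8,0],[0,0,0]],[85,[36,8.8,0],[0,0,0]],[85,[36,8.8,0],[0,0,0]],[85,[36,8.8,0],[0,0,0]],[85,[36,8.8,0],[0,0,0]],[85,[36,8.8,0],[0,0,0]],[85,[36,8.8,0],[0,0,0]],[85,[36,8.8,0],[0,0,0]],[85,[36,8.8,0],[0,0,0]],[85,[0,0,0],[0,0,0]],[85,[0,0,0],[0,0,0]]]'
python3 - <<'E'
from h import *
im=robot.capture("wrist");cv2.imwrite("pics/w0.png",im[:,:,::-1])
for l in("crank","winder"):print(l,robot.boxes_of(l,"wrist"))
E
```

```text
t: 3.33
tool_pos: [471.2, 130.5, 231.3]
orientation: [0.706, 0.708, -0.0, 0.0]
wrist_force: [0.8, -0.1, -0.7]
width: 85.0
grip_force: 0.0
crank [{'bbox': [339.2, 133.7, 108.9, 122.9], 'conf': 0.82}]
winder [{'bbox': [444.8, 130.2, 338.7, 131.5], 'conf': 0.76}]
```

View pics/w0.png

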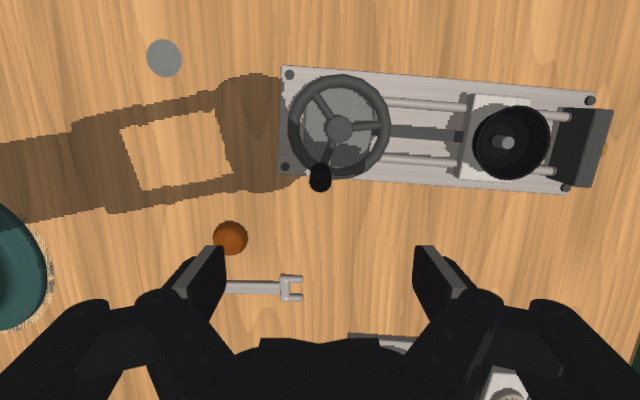

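The wrist view shows the knob's top near (320,184), the wheel's rim centred near (339,127), and the dish at (511,143). Nothing stands between the gripper and the knob.

```bash
python3 - <<'E'
from h import *
np.set_printoptions(precision=1,suppress=True)
im=robot.capture("wrist")[110:210,260:400]
cv2.imwrite("pics/w1.png",cv2.resize(im[:,:,::-1],None,fx=5,fy=5,interpolation=cv2.INTER_CUBIC))
for n,uv,z in[("knob",(320,184),110),("wheel",(339,127),62),("c1",(282,66),12),("c2",(278,174),12),("c3",(568,194),12),("c4",(597,96),12)]:print(n,atz("wrist",uv,z))
E
```

```text
knob [471.9 132.3 110. ]
wheel [490.3 176.9  62. ]
c1 [431.7 237.7  12. ]
c2 [423.4 120.3  12. ]
c3 [769.7  95.7  12. ]
c4 [779.4 208.6  12. ]
```

View pics/w1.png

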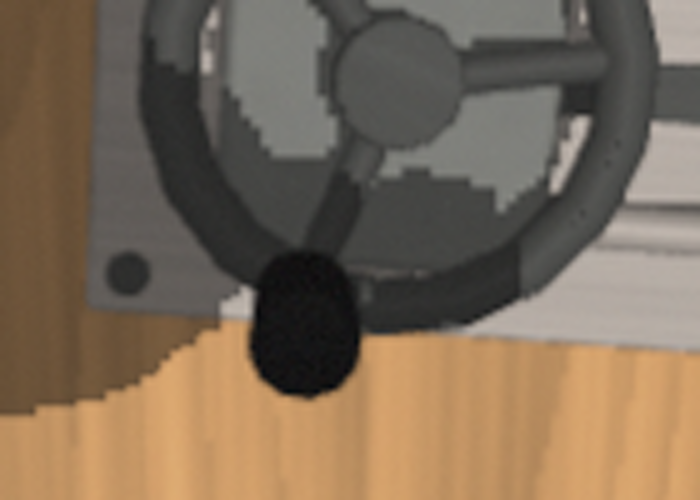

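Taking the knob's top disc as the lower end of the dark shape puts its centre at about (321,179), so the knob is near (472.5,136.5) and the wheel axis near (491,177).

```bash
python3 -m creep '[[85,[6,1.5,25],[0,0,0]],[85,[0,0,35],[0,0,0]],[85,[0,0,35],[0,0,0]],[85,[0,0,30],[0,0,0]],[85,[0,0,18],[0,0,0]],[85,[0,0,10],[0,0,0]],[85,[0,0,0],[0,0,0]]]'
python3 -m creep '[[5,[0,0,0],[0,0,0]],[5,[0,0,0],[0,0,0]],[5,[0,0,0],[0,0,0]],[5,[0,0,0],[0,0,0]],[5,[0,0,0],[0,0,0]],[5,[0,0,0],[0,0,0]],[5,[0,0,0],[0,0,0]],[5,[0,0,0],[0,0,0]]]' 40
```

```text
t: 4.12
tool_pos: [470.4, 133.5, 75.9]
orientation: [0.708, 0.707, -0.002, -0.001]
wrist_force: [-0.4, 0.3, 0.4]
width: 85.0
grip_force: 0.0
t: 4.78
tool_pos: [473.2, 135.3, 79.4]
orientation: [0.707, 0.708, 0.001, 0.0]
wrist_force: [-1.2, -1.1, 5.3]
width: 18.5
grip_force: 39.0
```

```bash
python3 - <<'E'
from h import *
im=robot.capture("wrist");cv2.imwrite("pics/w2.png",im[:,:,::-1])
s=robot.observe();print(s["tool_pos"],s["wrist_force"],s["width"],s["grip_force"])
# chord table, 10 deg clockwise steps from knob angle
a0=np.degrees(np.arctan2(136.5-177,472.5-491));print(a0)
a=np.radians(a0-10*np.arange(37));P=45*np.c_[np.sin(a),np.cos(a)]  # tool x=world y, tool y=world x
for i,r in enumerate(np.round(np.diff(P,axis=0),1)):print(i,r.tolist(),end=" ")
E
```

```text
[473.18029562 135.30727222  79.43838866] [-1.66882923  0.11147659  6.09585994] 18.99609601612524 39.04817730886862
-114.55045238920742
0 [3.9, -6.8] 1 [5.0, -6.0] 2 [6.0, -5.1] 3 [6.8, -4.0] 4 [7.3, -2.7] 5 [7.7, -1.4] 6 [7.8, -0.1] 7 [7.7, 1.3] 8 [7.4, 2.6] 9 [6.8, 3.9] 10 [6.0, 5.0] 11 [5.1, 6.0] 12 [4.0, 6.8] 13 [2.7, 7.3] 14 [1.4, 7.7] 15 [0.1, 7.8] 16 [-1.3, 7.7] 17 [-2.6, 7.4] 18 [-3.9, 6.8] 19 [-5.0, 6.0] 20 [-6.0, 5.1] 21 [-6.8, 4.0] 22 [-7.3, 2.7] 23 [-7.7, 1.4] 24 [-7.8, 0.1] 25 [-7.7, -1.3] 26 [-7.4, -2.6] 27 [-6.8, -3.9] 28 [-6.0, -5.0] 29 [-5.1, -6.0] 30 [-4.0, -6.8] 31 [-2.7, -7.3] 32 [-1.4, -7.7] 33 [-0.1, -7.8] 34 [1.3, -7.7] 35 [2.6, -7.4]
```

View pics/w2.png

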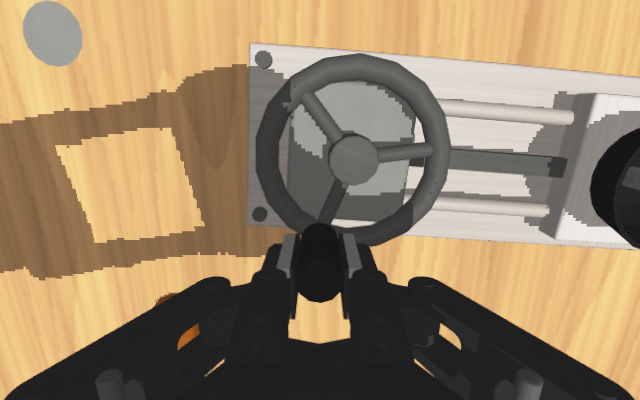

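The knob is held between the pads at about (320,265). I'll start leading it clockwise.

```bash
python3 -m creep '[[5,[3.9,-6.8,0],[0,0,0]],[5,[5,-6,0],[0,0,0]],[5,[6,-5.1,0],[0,0,0]],[5,[6.8,-4,0],[0,0,0]],[5,[7.3,-2.7,0],[0,0,0]],[5,[7.7,-1.4,0],[0,0,0]],[5,[0,0,0],[0,0,0]],[5,[0,0,0],[0,0,0]]]'
```

```text
t: 5.5
tool_pos: [445.8, 172.8, 79.4]
orientation: [0.707, 0.708, 0.0, -0.001]
wrist_force: [-4.7, 0.9, 10.0]
width: 18.5
grip_force: 40.5
```

```bash
python3 -m creep '[[5,[7.8,-0.1,-1],[0,0,0]],[5,[7.7,1.3,-1],[0,0,0]],[5,[7.4,2.6,0],[0,0,0]],[5,[6.8,3.9,0],[0,0,0]],[5,[6,5,0],[0,0,0]],[5,[5.1,6,0],[0,0,0]],[5,[4,6.8,0],[0,0,0]],[5,[2.7,7.3,0],[0,0,0]],[5,[1.4,7.7,0],[0,0,0]],[5,[0,0,0],[0,0,0]]]'
```

```text
t: 6.33
tool_pos: [488.6, 221.6, 79.7]
orientation: [0.707, 0.707, 0.001, -0.0]
wrist_force: [1.4, 5.8, -9.4]
width: 18.6
grip_force: 40.6
```

```bash
python3 -m creep '[[5,[0.1,7.8,1],[0,0,0]],[5,[-1.3,7.7,0],[0,0,0]],[5,[-2.6,7.4,0],[0,0,0]],[5,[-3.9,6.8,0],[0,0,0]],[5,[-5,6,0],[0,0,0]],[5,[-6,5.1,0],[0,0,0]],[5,[0,0,0],[0,0,0]]]'
python3 - <<'E'
from h import *
im=robot.capture("top")
print(robot.boxes_of("carriage","top"))
cv2.imwrite("pics/t1.png",cv2.resize(im[110:300,210:330,::-1],None,fx=3,fy=3,interpolation=cv2.INTER_CUBIC))
E
```

```text
t: 6.92
tool_pos: [528.9, 200.2, 79.6]
orientation: [0.707, 0.707, -0.0, 0.001]
wrist_force: [-0.4, -1.4, -1.0]
width: 18.5
grip_force: 41.4
[{'bbox': [262.4, 188.1, 41.2, 83.7], 'conf': 0.56}]
```

View pics/t1.png

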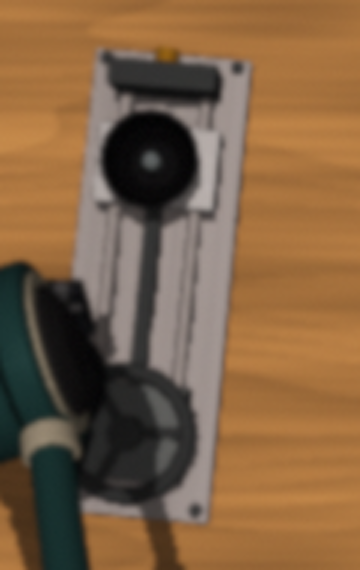

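The carriage has moved about 28 mm. The gap to the stop is still about 30 crop pixels (roughly 15–20 mm), so I'll continue.

```bash
python3 -m creep '[[5,[-6.8,4,0],[0,0,0]],[5,[-7.3,2.7,0],[0,0,0]],[5,[-7.7,1.4,0],[0,0,0]],[5,[-7.8,0.1,0],[0,0,0]],[5,[-7.7,-1.3,0],[0,0,0]],[5,[-7.4,-2.6,0],[0,0,0]],[5,[0,0,0],[0,0,0]]]'
python3 - <<'E'
from h import *
im=robot.capture("side")
cv2.imwrite("pics/s1.png",cv2.resize(im[200:400,170:390,::-1],None,fx=3,fy=3,interpolation=cv2.INTER_CUBIC))
E
```

```text
t: 7.6
tool_pos: [530.6, 156.2, 79.5]
orientation: [0.707, 0.707, -0.001, -0.001]
wrist_force: [-4.4, 1.7, 3.1]
width: 18.8
grip_force: 41.9
```

View pics/s1.png

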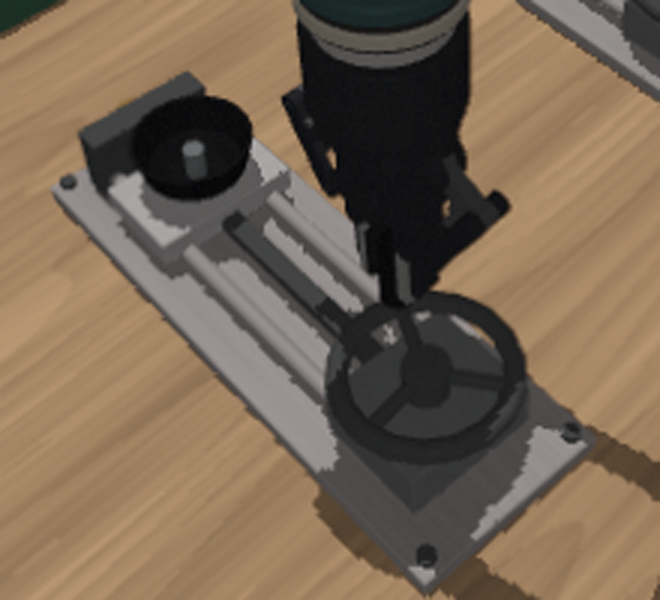

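The carriage is close to the stop, so I'll take half steps and watch the force.

```bash
python3 -m creep '[[5,[-3.5,-1.7,0],[0,0,0]],[5,[-3.3,-2.2,0],[0,0,0]],[5,[-3.1,-2.4,0],[0,0,0]],[5,[-2.9,-2.6,0],[0,0,0]],[5,[0,0,0],[0,0,0]]]'
python3 -m creep '[[5,[-2.7,-2.9,0],[0,0,0]],[5,[-2.4,-3.1,0],[0,0,0]],[5,[0,0,0],[0,0,0]]]'
```

```text
t: 8.07
tool_pos: [522.1, 144.6, 79.5]
orientation: [0.707, 0.707, 0.0, -0.001]
wrist_force: [-5.0, 3.7, 2.9]
width: 18.8
grip_force: 41.8
t: 8.32
tool_pos: [516.3, 139.8, 79.5]
orientation: [0.707, 0.707, 0.0, -0.001]
wrist_force: [-4.4, 4.4, 1.8]
width: 18.7
grip_force: 41.7
```

```bash
python3 -m creep '[[5,[-2.1,-3.3,0],[0,0,0]],[5,[-1.8,-3.5,0],[0,0,0]],[5,[0,0,0],[0,0,0]]]'
python3 -m creep '[[5,[-1.5,-3.6,0],[0,0,0]],[5,[0,0,0],[0,0,0]]]'
python3 -m creep '[[5,[-1.2,-3.7,0],[0,0,0]],[5,[0,0,0],[0,0,0]]]'
```

```text
t: 8.57
tool_pos: [509.8, 136.0, 79.5]
orientation: [0.707, 0.707, 0.001, -0.001]
wrist_force: [-4.0, 4.5, -0.2]
width: 18.7
grip_force: 41.6
t: 8.73
tool_pos: [506.4, 134.6, 79.5]
orientation: [0.707, 0.707, 0.001, -0.001]
wrist_force: [-3.2, 5.2, 0.1]
width: 18.7
grip_force: 41.6
t: 8.9
tool_pos: [503.1, 133.4, 79.5]
orientation: [0.707, 0.707, 0.001, -0.0]
wrist_force: [-2.9, 4.5, -0.8]
width: 18.4
grip_force: 41.4
```

```bash
python3 -m creep '[[5,[-0.9,-3.8,0],[0,0,0]],[5,[0,0,0],[0,0,0]]]'
python3 -m creep '[[5,[-0.5,-3.9,0],[0,0,0]],[5,[0,0,0],[0,0,0]]]'
python3 - <<'E'
from h import *
im=robot.capture("side")
cv2.imwrite("pics/s2.png",cv2.resize(im[215:305,180:300,::-1],None,fx=6,fy=6,interpolation=cv2.INTER_CUBIC))
E
```

```text
t: 9.07
tool_pos: [502.8, 133.4, 79.7]
orientation: [0.707, 0.707, 0.005, 0.002]
wrist_force: [9.2, 7.8, -11.4]
width: 18.1
grip_force: 40.8
t: 9.23
tool_pos: [502.5, 133.4, 79.8]
orientation: [0.707, 0.707, 0.008, 0.004]
wrist_force: [21.5, 9.3, -22.6]
width: 19.3
grip_force: 40.5
```

View pics/s2.png

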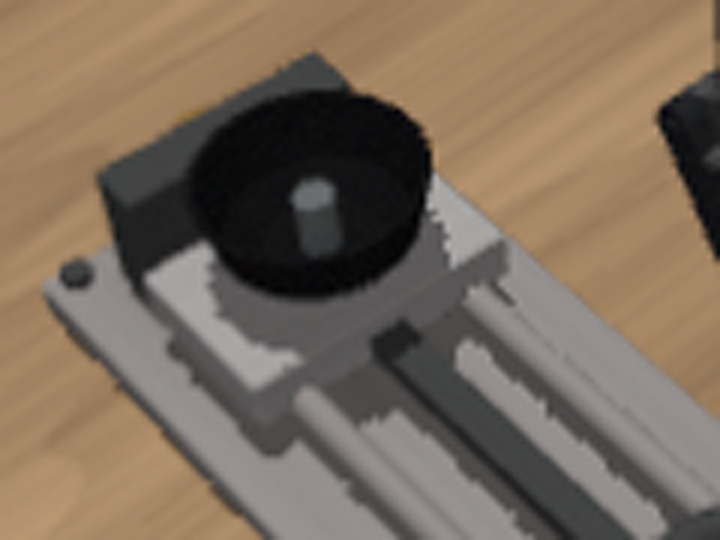

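The wheel is blocked: TCP motion stopped, the reaction rose to 21 N, and the carriage shows against the stop. I'll take off most of the lead, then open and lift.

```bash
python3 -m creep '[[5,[0.7,2.7,0],[0,0,0]],[5,[0.5,2.3,0],[0,0,0]],[5,[0,0,0],[0,0,0]]]'
python3 -m creep '[[30,[0,0,0],[0,0,0]],[60,[0,0,0],[0,0,0]],[60,[0,0,0],[0,0,0]],[60,[0,0,0],[0,0,0]],[60,[0,0,0],[0,0,0]]]'
```

```text
t: 9.53
tool_pos: [502.9, 133.5, 79.6]
orientation: [0.707, 0.707, 0.003, 0.001]
wrist_force: [4.8, 5.4, -6.0]
width: 18.7
grip_force: 41.8
t: 9.95
tool_pos: [500.4, 132.4, 79.5]
orientation: [0.707, 0.707, 0.0, 0.0]
wrist_force: [-0.1, 0.1, 0.6]
width: 59.9
grip_force: 0.0
```

```bash
python3 -m creep '[[60,[0,2.5,-12],[0,0,0]],[60,[0,0,-25],[0,0,0]],[60,[0,0,-35],[0,0,0]],[60,[0,0,-35],[0,0,0]],[60,[0,0,-35],[0,0,0]],[60,[0,0,0],[0,0,0]],[60,[0,0,0],[0,0,0]]]'
python3 - <<'E'
from h import *
im=robot.capture("wrist")
cv2.imwrite("pics/w3.png",im[:,:,::-1])
E
```

```text
t: 10.53
tool_pos: [505.3, 133.1, 225.8]
orientation: [0.707, 0.707, 0.003, 0.002]
wrist_force: [-0.4, -0.2, -0.3]
width: 59.9
grip_force: 0.0
```

View pics/w3.png

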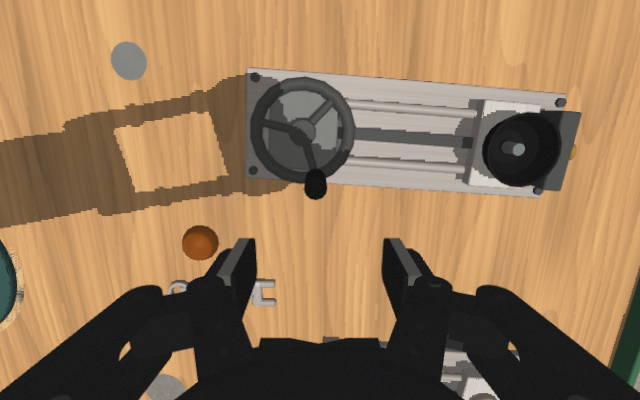

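The wrist view shows the carriage up against the stop near (540,150), with the knob released at (316,183). I'll check where the knob stayed, then hand in.

```bash
python3 - <<'E'
from h import *
k=atz("wrist",(316,183),110);print(k)
if abs(k[0]-502.5)<5: print(robot.hand_in())
E
```

```text
[501.82763726 140.15625607 110.        ]
the job is handed in; nothing more can be done
None
```

I turned the reflector's handwheel clockwise about 320° until the wheel blocked with the carriage against its stop, let go of the knob and lifted clear at 10.5 s, then handed the job in; the arm never went near the lamp-socket winder.

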